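# Finish the cone-washer spring stack

## Task

Continue the spring stack on the arbor so that the cone washers alternate: the one already on it has its dome up, so first put on the big steel washer that lies with its blue hollow up, let go of it, and then put the other big steel washer, dome up, on top of it. Both must lie flat around the post, one on the other, the same way up as you found them; leave the flat brass ring where it is.

Things in the scene. Friction and masses are not known exactly. Their poses are not given: they have to be found in the camera images.
- hollow_up_washer: Loose steel cone washer, 58 mm across, bore 30, 14 tall, 0.1 kg, lying with its blue-painted hollow up: from above a blue dish with a hole. Its upright rim edge, 7 mm high, is its top half (7 to 14 mm above the bench); below, it tapers to a flat narrow end 40 mm wide. Grip across the rim in any direction. Origin: on its axis at its underside; z up as it lies.
- dome_up_washer: Loose steel cone washer of the same kind and size, lying the other way: bare steel dome up, blue hollow down, out of sight. Its upright rim edge, 7 mm high, is at the bottom (0 to 7 mm above the bench); above, it tapers to a flat narrow top 40 mm wide. Origin: on its axis at its underside; z up as it lies.
- brass_ring: Loose flat brass ring, not wanted: outer diameter 58 mm, bore 30 mm, 10 mm thick, lying flat on the bench. Origin: on its axis at its underside.
- arbor_seat (a point): Point on the arbor's axis at the flat top of its first washer: the hollow-up washer's underside goes here, the dome-up one's 14 mm higher. Arbor, fixed: green foot 80 mm across, 30 high; a fixed 58 mm cone washer, dome up, 30 to 44 mm above the bench; upright brass post 20 mm thick, its nose tapering over the last 16 mm and ending 42 mm above this point. Washers have 5 mm play round it.
There are look-alikes about, which are no part of the job. Leave any orange or red look-alike of the hollow_up_washer alone.

How it is judged (in metres and radians):
On the way, in this order (a step that is already met when the one before it is completed fails the run):
1. the hollow-up washer lies on the arbor's first washer, hollow up, and is let go (horizontal distance between hollow_up_washer and arbor_seat below 0.011 m and z of hollow_up_washer in the frame of arbor_seat between -0.004 and 0.005 m and angle between hollow_up_washer's own z axis and vertical below 0.17 rad and contact force between the fingers and hollow_up_washer below 0.2 N), for 0.2 s.
2. the dome-up washer lies on it, dome up, and is let go (all of step 1 and horizontal distance between dome_up_washer and arbor_seat below 0.011 m and z of dome_up_washer in the frame of arbor_seat between 0.009 and 0.02 m and angle between dome_up_washer's own z axis and vertical below 0.17 rad and contact force between the fingers and dome_up_washer below 0.2 N), for 0.2 s.
At the end, for the whole second after the job is handed in: Both washers are around the post, within 11 mm of its axis and 10 degrees of level, the way up they started: the hollow-up one with its underside at the seat (-4 to +5 mm), the dome-up one with its underside 9 to 20 mm above the seat; both let go and at rest (all of step 2 and linear speed of each of hollow_up_washer, dome_up_washer below 0.02 m/s); the robot touches nothing.
It fails at once if the brass ring is moved by more than 40 mm (distance of brass_ring from where it was at the start of the episode above 0.04 m).
It also fails if it takes over 64 s, if anything falls off the work surface, if the arm or the gripper's body presses on something with over 40 N, if the wrist force passes 120 N, or if a joint passes its speed limit or range.

## Robot

A 6-joint arm with a two-finger parallel gripper is mounted at the origin on the work surface. World frame = base frame: x ahead of the robot, y to its left, z up, the work surface at z = 0. Lengths are in m, angles in degrees, forces in N, time in s.
With the tool pointing down it reaches from about 0.3 to 0.875 m from the base axis. Payload 4.2 kg.
Tool frame: the origin (TCP) lies on the centre line of the jaws, within the pads' length; the fingertips stand 8 mm ahead of it and the grasp point (between the pads) lies 11 mm behind it; z points along the fingers, y is the line along which they close (so a half turn about z gives the same grasp; the last joint's range is limited). The gripper opens to 85 mm and grips with 20 to 120 N. Pads are 22 mm wide; open, the fingers measure 114 mm over their backs; the gripper's body (76 mm by 85 mm) begins 54 mm behind the grasp point. The pads swing forward as they close: fully open they stand 13 mm farther back than shut.
Start: joints at [66.291, 18.312, 89.639, -0, 72.044, -1.146], TCP at [0.221, 0.531, 0.239] pointing down, gripper open.
Joint ranges: [-177.97, 177.97], [-48.28, 115.42], [12.27, 149.76], [-77.06, 257.06], [2.81, 150.46], [-146.56, 146.56]. Speed limits (degrees/s): [147.25, 147.25, 180, 180, 180, 180].

## Interface

Orientations are given as a 3x3 rotation matrix whose columns are the frame's x, y, z axes.
In Python, from plant import sensors, optics, bot gives the robot as it stands. The module is installed in compiled form; this text tells all that it offers.
- The arm moves only by the tool step_arm, never from a script. Its argument "series" is a list of rows, each an object of numbers: "x", "y", "z": the shift along the tool's x, y, z in cm; "turn": the turn about the tool's z in degrees. A call has 1 to 8 rows; each row shifts and turns the commanded pose from where the row before left it, along the tool's axes as they then stand; what a row does not reach is not made up. A row lasts 1/12 s, in which the tool goes at most 41.7 mm and 7.16 degrees, less where a joint would pass 70% of its speed; a pose out of reach is approached as far as the arm can. A call with a gripper value outside its range is refused whole. "fingers" is the opening, from 0 (shut) to 1 (fully open), set as the call begins (left out, the last holds). The fingers move at their own pace and stop on an object; the grip force is fixed at half the most. Time passes only in rows, so rows that do not move let the fingers close. It gives the time, the measured TCP pose, the force, the opening and the grip force at its end, in the units of the state.
- sensors.get_state(): the state, without advancing time (a new reading comes with each control period).
- optics.grab_frame(name): name is "scene" or "top"; returns (picture, depth): 480x640x3 uint8, blue, green, red; 480x640 float32, m along the optical axis (not along the pixel's ray), 0 where there is no reading.
- optics.camera_params(name): a dict with "K" (3x3 intrinsics, pixels), "rvec" (rotation vector, rad) and "tvec" (3), from world to camera coordinates, as OpenCV has them. Camera axes: x right, y down, z forward; pixel columns grow to the right and rows downward; lengths in m; the calibration is good to about 2 mm. A picture is of the moment at which its call begins. camera_params takes no time and is no camera call.
- bot.hand_in(): hands the job in; it is judged then, once.
The state is a dict: "t": time; "joint_pos": joint angles; "qvel": joint speeds; "joint_efforts": joint torques, N m; "tcp_pos": TCP position; "tool_rot": TCP orientation; "wrist_force": force on the tool from outside, world axes, zero at the start; "ft_torque": the same for the moment, N m; "finger_gap": finger opening in m; "finger_force": force on a finger pad.
Only numpy, scipy, OpenCV 4.12 (cv2) and the standard library are available. Lean on these libraries where they do the work, as an engineer would, in place of code of your own. Each camera call takes 0.05 s, during which the arm holds its last target. There are 200 camera calls.

## Working session

There is one attempt and no reset: what is moved stays moved. The work goes in short steps, Python scripts to look and compute and a tool call to move; the robot and the scene stay as the last step left them, time stands still between calls to the robot, and variables do not carry over. Pictures are saved under pics/ and viewed, at most 10 in all, crops included, and the job is handed in when it is done.

Besides the shell and the picture viewer there is one more tool, called after "Call:" by a JSON object that holds its "op" and its "data", one argument or row to a line. step_arm: Moves the arm, as the interface text tells. Its arguments: {"type":"object","properties":{"series":{"type":"array","items":{"type":"object","properties":{"x":{"type":"number"},"y":{"type":"number"},"z":{"type":"number"},"turn":{"type":"number"}}}},"fingers":{"type":"number"}},"required":["series"]}

```bash
mkdir -p pics
cat > h.py <<'E'
import numpy as np, cv2
from plant import sensors, optics, bot
def cam(n):
    p=optics.camera_params(n); R=cv2.Rodrigues(np.array(p["rvec"],float))[0]
    return np.array(p["K"]),R,np.array(p["tvec"],float).reshape(3)
def cloud(n,d):
    K,R,t=cam(n); v,u=np.mgrid[0:480,0:640]
    c=np.stack([(u-K[0,2])/K[0,0]*d,(v-K[1,2])/K[1,1]*d,d],-1)
    return (c-t)@R
def ray(n,u,v,z):
    K,R,t=cam(n); d=R.T@np.linalg.inv(K)@[u,v,1]; o=-R.T@t
    return o+d*(z-o[2])/d[2]
E
python3 - <<'E'
from h import *
for n in("scene","top"):
    im,d=optics.grab_frame(n); cv2.imwrite(f"pics/{n}0.png",im); np.savez(f"{n}0.npz",im=im,d=d)
    K,R,t=cam(n); print(n,K.round(1).tolist(),(-R.T@t).round(3),R[2].round(2))
s=sensors.get_state(); print(s["t"],s["tcp_pos"],s["tool_rot"],s["finger_gap"])
E
```

```text
scene [[518.9, 0.0, 318.5], [0.0, 518.9, 236.7], [0.0, 0.0, 1.0]] [0.862 0.556 0.659] [-0.37 -0.62 -0.69]
top [[561.0, 0.0, 315.3], [0.0, 561.0, 241.0], [0.0, 0.0, 1.0]] [0.404 0.018 0.867] [ 0.18  0.01 -0.98]
0.1 [0.22043669 0.5306074  0.23855161] [[-9.23476490e-01  3.83654464e-01 -6.51831143e-04]
 [ 3.83655016e-01  9.23475309e-01 -1.47727293e-03]
 [ 3.51876132e-05 -1.61430511e-03 -9.99998696e-01]] 0.08540691404801948
```

View pics/scene0.png

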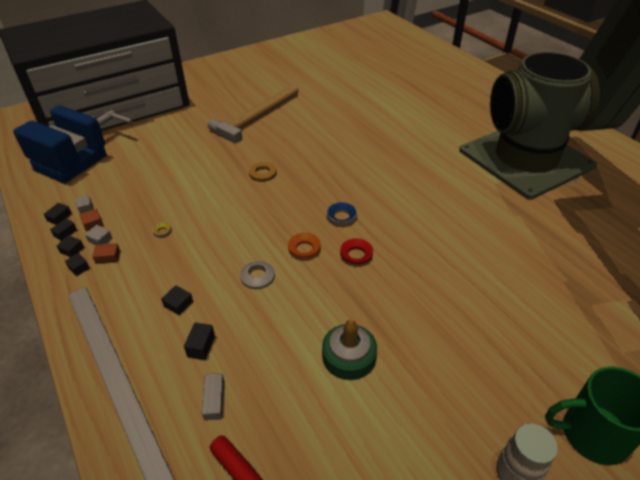

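View pics/top0.png

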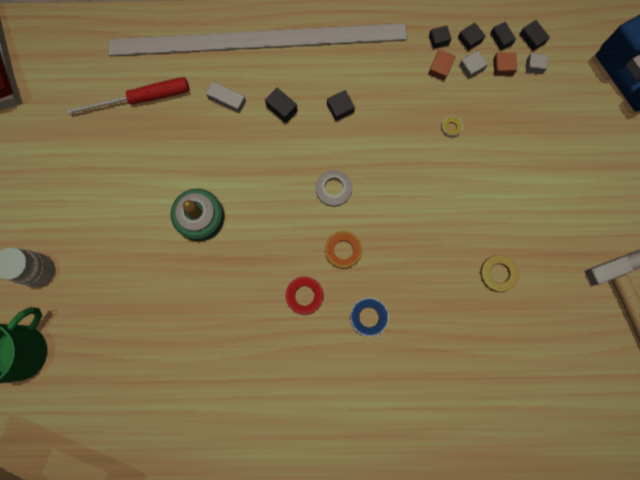

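The top view shows the blue hollow-up washer at (369,317), the steel dome-up washer at (334,188), the arbor at about (197,212) and the brass ring at (500,274). The red and orange rings are look-alikes. In the scene view, blue is at (342,214), steel at (258,275) and the arbor at (350,345).

```bash
cat > meas.py <<'E'
from h import *
def blob(im,m,seed,r=30):
    v,u=np.mgrid[0:480,0:640]; m=(m&(np.hypot(u-seed[0],v-seed[1])<r)).astype(np.uint8)
    cs,_=cv2.findContours(m,cv2.RETR_EXTERNAL,cv2.CHAIN_APPROX_NONE)
    c=max(cs,key=cv2.contourArea); return cv2.fitEllipse(cv2.convexHull(c)),m
def masks(im):
    h,s,v=[a.astype(int) for a in cv2.split(cv2.cvtColor(im,cv2.COLOR_BGR2HSV))]
    return dict(blue=(h>95)&(h<130)&(s>110),steel=(s<60)&(v>70),green=(h>60)&(h<95)&(s>70))
E
python3 - <<'E'
from meas import *
seeds=dict(top=dict(blue=(369,317),steel=(334,188),green=(197,212),cone=(197,212)),scene=dict(blue=(342,214),steel=(258,275),green=(350,350),cone=(350,345)))
zs=dict(blue=.014,steel=.003,green=.03,cone=.044)
for n in seeds:
    f=np.load(n+"0.npz"); im,d=f["im"],f["d"]; P=cloud(n,d); M=masks(im); M["cone"]=M["steel"]
    for k,s in seeds[n].items():
        (c,ax,a),m=blob(im,M[k],s,36); q=P[(m>0)&(d>0)]
        print(n,k,np.round(c,1),np.round(ax,1),"ray",ray(n,*c,zs[k]).round(4),"z pct",np.percentile(q[:,2],[5,50,95]).round(4),"med",np.median(q[:,:2],0).round(4),"mid",((np.percentile(q,2,0)+np.percentile(q,98,0))/2).round(4), np.ptp(np.percentile(q,[2,98],0),0).round(3))
    q=P[(d>0)&(P[...,2]>.06)&(P[...,2]<.1)]; K,R,t=cam(n)
    s=seeds[n]["cone"]; v,u=np.mgrid[0:480,0:640]; w=(np.hypot(u-s[0],v-s[1])<36)&(d>0)&(P[...,2]>.05)
    print(n,"post",w.sum(),P[w].mean(0).round(4),P[w].max(0).round(4),P[w].min(0).round(4))
E
```

```text
top blue [369.  316.5] [34.7 35.3] ray [ 0.4414 -0.0539  0.014 ] z pct [0.0074 0.0118 0.0153] med [ 0.4425 -0.0549] mid [ 0.4416 -0.054   0.0112] [0.049 0.049 0.01 ]
top steel [333.3 187.7] [35.2 35.8] ray [ 0.6461 -0.0039  0.003 ] z pct [0.0056 0.0108 0.0147] med [ 0.6417 -0.0036] mid [ 0.6447 -0.0041  0.0084] [0.052 0.052 0.014]
top green [196.9 214.4] [49.3 51.9] ray [0.5993 0.2067 0.03  ] z pct [0.0196 0.0284 0.0311] med [0.5882 0.1965] mid [0.6001 0.2074 0.0238] [0.074 0.074 0.016]
top cone [194.  211.4] [37.3 39. ] ray [0.6008 0.2079 0.044 ] z pct [0.0293 0.04   0.0445] med [0.5989 0.2061] mid [0.6028 0.2096 0.0368] [0.055 0.055 0.017]
top post 194 [0.5992 0.2064 0.0729] [0.6109 0.2182 0.0881] [0.5919 0.1992 0.0502]
scene blue [341.4 211.6] [17.  26.5] ray [ 0.4421 -0.0534  0.014 ] z pct [0.0078 0.0114 0.015 ] med [ 0.4317 -0.0652] mid [ 0.4428 -0.0544  0.0114] [0.047 0.046 0.009]
scene steel [257.  274.8] [23.9 31.3] ray [ 0.6461 -0.004   0.003 ] z pct [0.0066 0.0114 0.0149] med [0.6526 0.0107] mid [0.6483 0.0018 0.0109] [0.047 0.044 0.01 ]
scene green [348.9 350.9] [52.5 54.1] ray [0.6097 0.2187 0.03  ] z pct [0.0091 0.0272 0.0307] med [0.6242 0.2362] mid [0.6077 0.2169 0.0191] [0.069 0.064 0.024]
scene cone [349.5 342.3] [34.1 40.4] ray [0.6066 0.2148 0.044 ] z pct [0.036  0.0408 0.0445] med [0.6119 0.2203] mid [0.6034 0.2111 0.0399] [0.053 0.052 0.01 ]
scene post 269 [0.606  0.2138 0.0702] [0.6132 0.2208 0.0865] [0.594  0.2027 0.0505]
```

Call:
{"op": "step_arm", "data": {
  "series": [
    {"x":-2.68,"y":-2.84},
    {"x":-2.68,"y":-2.84},
    {"x":-2.68,"y":-2.84},
    {"x":-2.68,"y":-2.84},
    {"x":-2.68,"y":-2.84},
    {"x":-2.68,"y":-2.84},
    {"x":-2.68,"y":-2.84},
    {"x":-2.68,"y":-2.84}
  ],
  "fingers": 1
}}

```text
$.series[0]: bad value
```

Call:
{"op": "step_arm", "data": {
  "series": [
    {"x":-2.68,"y":-2.84},
    {"x":-2.68,"y":-2.84},
    {"x":-2.68,"y":-2.84},
    {"x":-2.68,"y":-2.84},
    {"x":-2.68,"y":-2.84},
    {"x":-2.68,"y":-2.84},
    {"x":-2.68,"y":-2.84},
    {"x":-2.68,"y":-2.84}
  ]
}}

```text
$.series[0]: bad value
```

Call:
{"op": "step_arm", "data": {
  "series": [
    {"turn":7},
    {"turn":7},
    {"turn":7},
    {"turn":7},
    {"turn":7},
    {"turn":7},
    {"turn":7},
    {"turn":7}
  ]
}}

```text
$.series[0]: bad value
```

Call:
{"op": "step_arm", "data": {
  "series": [
    {"turn":7},
    {"turn":7},
    {"turn":7},
    {"turn":7},
    {"turn":7},
    {"turn":7},
    {"z":2.5},
    {"z":2.5}
  ]
}}

```text
$.series[0]: bad value
```

Call:
{"op": "step_arm", "data": {
  "series": [
    {"z":2.5},
    {"z":2.5},
    {"z":2.5},
    {"z":2},
    {}
  ]
}}

```text
$.series[0]: bad value
```

```bash
cat > go.py <<'E'
from h import *
def go(tx,ty):
    s=sensors.get_state(); p=np.array(s["tcp_pos"]); R=np.array(s["tool_rot"])
    print("t",s["t"],"tcp",p.round(4),"yaw_y",np.degrees(np.arctan2(R[1,1],R[0,1])).round(1),"tilt",R[:,2].round(3),"gap",round(s["finger_gap"],4),"F",np.round(s["wrist_force"],1),"j",np.round(s["joint_pos"],0))
    print("shift cm",(R.T@[tx-p[0],ty-p[1],0]*100).round(2))
E
python3 - <<'E'
from go import *
go(.4418,-.0538)
im,d=optics.grab_frame("scene"); np.savez("s1.npz",im=im,d=d)
cv2.imwrite("pics/s1.png",cv2.resize(im[100:320,200:480],None,fx=2.7,fy=2.7))
E
```

```text
t 0.1 tcp [0.2204 0.5306 0.2386] yaw_y 67.4 tilt [-0.001 -0.001 -1.   ] gap 0.0854 F [ 0.3 -0.4 -0.2] j [66. 18. 90.  0. 72. -1.]
shift cm [-42.86 -45.48   0.07]
```

View pics/s1.png

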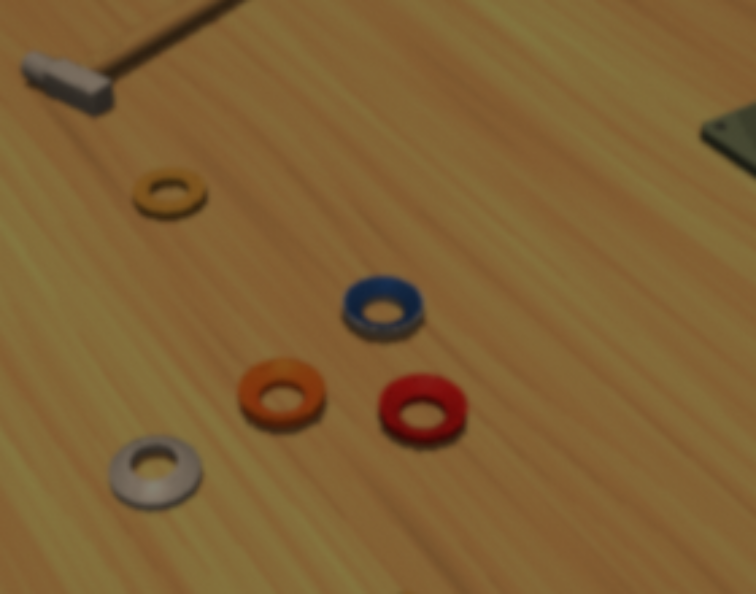

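The rows were refused, so probably every key must be given. The crop confirms the blue washer at (383,305), hollow up, and the steel one at (155,470), dome up.

Call:
{"op": "step_arm", "data": {
  "series": [
    {"x":-2.68,"y":-2.84,"z":0,"turn":0},
    {"x":-2.68,"y":-2.84,"z":0,"turn":0},
    {"x":-2.68,"y":-2.84,"z":0,"turn":0},
    {"x":-2.68,"y":-2.84,"z":0,"turn":0},
    {"x":-2.68,"y":-2.84,"z":0,"turn":0},
    {"x":-2.68,"y":-2.84,"z":0,"turn":0},
    {"x":-2.68,"y":-2.84,"z":0,"turn":0},
    {"x":-2.68,"y":-2.84,"z":0,"turn":0}
  ],
  "fingers": 1
}}

```text
t: 0.82
tcp_pos: [0.3315, 0.2371, 0.2392]
tool_rot: [[-0.924, 0.383, 0.0], [0.383, 0.924, -0.0], [-0.0, 0.0, -1.0]]
wrist_force: [0.6, 0.2, -0.4]
finger_gap: 0.0854
finger_force: 0.0
```

Call:
{"op": "step_arm", "data": {
  "series": [
    {"x":-2.68,"y":-2.84,"z":0,"turn":0},
    {"x":-2.68,"y":-2.84,"z":0,"turn":0},
    {"x":-2.68,"y":-2.84,"z":0,"turn":0},
    {"x":-2.68,"y":-2.84,"z":0,"turn":0},
    {"x":-2.68,"y":-2.84,"z":0,"turn":0},
    {"x":-2.68,"y":-2.84,"z":0,"turn":0},
    {"x":-2.68,"y":-2.84,"z":0,"turn":0},
    {"x":-2.68,"y":-2.84,"z":0,"turn":0}
  ]
}}

```text
t: 1.48
tcp_pos: [0.4423, -0.0552, 0.2393]
tool_rot: [[-0.923, 0.384, 0.0], [0.384, 0.923, 0.0], [-0.0, 0.0, -1.0]]
wrist_force: [0.6, 0.2, -0.4]
finger_gap: 0.0851
finger_force: 0.0
```

Call:
{"op": "step_arm", "data": {
  "series": [
    {"x":0,"y":0,"z":0,"turn":7},
    {"x":0,"y":0,"z":0,"turn":7},
    {"x":0,"y":0,"z":0,"turn":7},
    {"x":0,"y":0,"z":0,"turn":7},
    {"x":0,"y":0,"z":0,"turn":7},
    {"x":0,"y":0,"z":0,"turn":7},
    {"x":0,"y":0,"z":0,"turn":7},
    {"x":0,"y":0,"z":0,"turn":7}
  ]
}}

```text
t: 2.15
tcp_pos: [0.442, -0.0531, 0.2391]
tool_rot: [[-0.192, 0.981, -0.001], [0.981, 0.192, 0.0], [0.0, -0.001, -1.0]]
wrist_force: [-0.2, 1.4, -0.1]
finger_gap: 0.0854
finger_force: 0.0
```

Call:
{"op": "step_arm", "data": {
  "series": [
    {"x":0,"y":0,"z":2.5,"turn":7},
    {"x":0,"y":0,"z":2.5,"turn":7},
    {"x":0,"y":0,"z":2.5,"turn":7},
    {"x":0,"y":0,"z":2.5,"turn":7},
    {"x":0,"y":0,"z":2.5,"turn":7},
    {"x":0,"y":0,"z":2.5,"turn":7},
    {"x":0,"y":0,"z":2,"turn":0},
    {"x":0,"y":0,"z":0,"turn":0}
  ]
}}

```text
t: 2.82
tcp_pos: [0.4393, -0.0527, 0.066]
tool_rot: [[0.508, 0.861, -0.008], [0.861, -0.508, 0.001], [-0.003, -0.008, -1.0]]
wrist_force: [-1.9, 0.2, 0.1]
finger_gap: 0.0853
finger_force: 0.0
```

Run:
```python
from go import *
go(.4418,-.0538)
im,d=optics.grab_frame("scene"); np.savez("s1.npz",im=im,d=d)
cv2.imwrite("pics/s2.png",cv2.resize(im[100:320,200:480],None,fx=2.7,fy=2.7))
P=cloud("scene",d); w=(d>0)&(np.hypot(P[...,0]-.4418,P[...,1]+.0538)<.075)&(P[...,2]>.03)
print(np.percentile(P[w][:,2],[0,1,3,5,10]).round(4))
```

```text
t 2.8167 tcp [ 0.4393 -0.0527  0.066 ] yaw_y -30.6 tilt [-0.008  0.001 -1.   ] gap 0.0853 F [-1.9  0.2  0.1] j [ -8.  18. 120.   0.  43.  22.]
shift cm [ 0.03  0.27 -0.  ]
[0.0726 0.0906 0.1184 0.1254 0.1436]
```

View pics/s2.png

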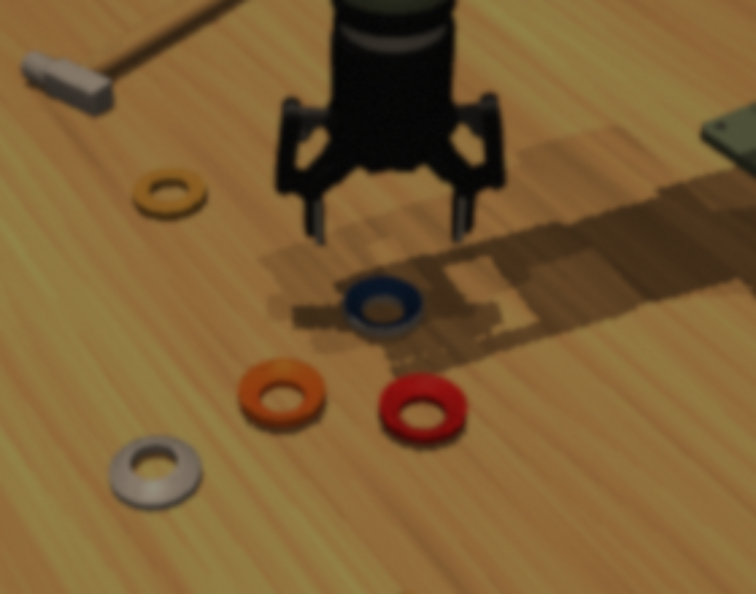

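The gripper is centred over the blue washer, with open fingertips at about (315,240) and (460,240). The depth puts the tips about 6 mm above the TCP when open, so the stated 8 mm ahead applies when shut. I'll descend to TCP z ≈ 5 mm.

Call:
{"op": "step_arm", "data": {
  "series": [
    {"x":0,"y":0.2,"z":1.5,"turn":0},
    {"x":0,"y":0,"z":1.5,"turn":0},
    {"x":0,"y":0,"z":1.3,"turn":0},
    {"x":0,"y":0,"z":0.9,"turn":0},
    {"x":0,"y":0,"z":0.5,"turn":0},
    {"x":0,"y":0,"z":0.4,"turn":0},
    {"x":0,"y":0,"z":0,"turn":0},
    {"x":0,"y":0,"z":0,"turn":0}
  ]
}}

```text
t: 3.53
tcp_pos: [0.4444, -0.0542, 0.0087]
tool_rot: [[0.508, 0.861, 0.001], [0.861, -0.508, -0.0], [0.0, 0.001, -1.0]]
wrist_force: [0.0, 0.7, 0.7]
finger_gap: 0.0854
finger_force: 0.0
```

Call:
{"op": "step_arm", "data": {
  "series": [
    {"x":0,"y":0,"z":0,"turn":0},
    {"x":0,"y":0,"z":0,"turn":0},
    {"x":0,"y":0,"z":0,"turn":0},
    {"x":0,"y":0,"z":0,"turn":0},
    {"x":0,"y":0,"z":0,"turn":0},
    {"x":0,"y":0,"z":0,"turn":0}
  ],
  "fingers": 0
}}

```text
t: 4.03
tcp_pos: [0.4442, -0.0542, 0.0095]
tool_rot: [[0.508, 0.861, 0.001], [0.861, -0.508, -0.0], [0.0, 0.001, -1.0]]
wrist_force: [-1.9, 0.1, 11.7]
finger_gap: 0.0551
finger_force: 61.3
```

Upward wrist force suggests the tips touched the bench. The gap of 55 mm is close to the rim width. I'll lift and look.

Call:
{"op": "step_arm", "data": {
  "series": [
    {"x":0,"y":0,"z":-0.5,"turn":0},
    {"x":0,"y":0,"z":-1,"turn":0},
    {"x":0,"y":0,"z":-2,"turn":0},
    {"x":0,"y":0,"z":-3,"turn":0},
    {"x":0,"y":0,"z":-3,"turn":0},
    {"x":0,"y":0,"z":-3,"turn":0},
    {"x":0,"y":0,"z":-3,"turn":0},
    {"x":0,"y":0,"z":0,"turn":0}
  ]
}}

```text
t: 4.7
tcp_pos: [0.4474, -0.0547, 0.1689]
tool_rot: [[0.508, 0.861, 0.012], [0.861, -0.508, -0.002], [0.005, 0.011, -1.0]]
wrist_force: [1.4, 0.2, -0.2]
finger_gap: 0.0549
finger_force: 63.7
```

Run:
```python
from go import *
go(.6022,.2095)
s=sensors.get_state()["tcp_pos"]
im,d=optics.grab_frame("scene"); np.savez("s2.npz",im=im,d=d)
K,R,t=cam("scene"); u=K@(R@np.array(s)+t); u=(u/u[2])[:2].astype(int); print(u)
cv2.imwrite("pics/s3.png",cv2.resize(im[u[1]-60:u[1]+60,u[0]-80:u[0]+80],None,fx=5,fy=5,interpolation=cv2.INTER_CUBIC))
P=cloud("scene",d); w=(d>0)&(np.hypot(P[...,0]-s[0],P[...,1]-s[1])<.07)&(P[...,2]>.04)
print(np.percentile(P[w][:,2],[0,1,3,5,10]).round(4))
b=w&(P[...,2]<s[2]+.02)&masks(im)["blue"] if 0 else None
```

```text
t 4.7 tcp [ 0.4474 -0.0547  0.1689] yaw_y -30.6 tilt [ 0.012 -0.002 -1.   ] gap 0.0549 F [ 1.4  0.2 -0.2] j [ -8.  10. 112.   0.  57.  22.]
shift cm [30.62 -0.1   0.14]
[340 142]
[0.1583 0.1664 0.1699 0.1724 0.1927]
```

View pics/s3.png

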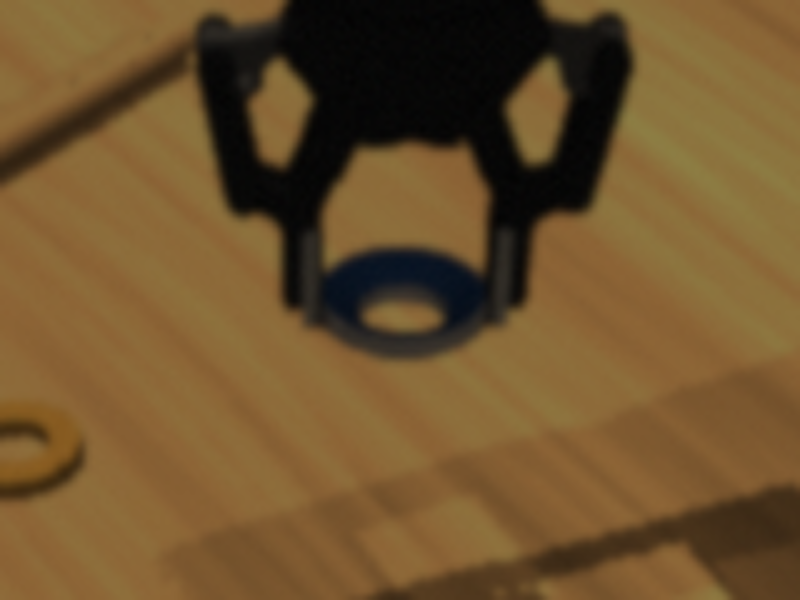

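The blue washer is held level by its rim at (400,300), between the pads. Now over to the arbor.

Call:
{"op": "step_arm", "data": {
  "series": [
    {"x":3.85,"y":0,"z":0,"turn":0},
    {"x":3.85,"y":0,"z":0,"turn":0},
    {"x":3.85,"y":0,"z":0,"turn":0},
    {"x":3.85,"y":0,"z":0,"turn":0},
    {"x":3.85,"y":0,"z":0,"turn":0},
    {"x":3.85,"y":0,"z":0,"turn":0},
    {"x":3.85,"y":0,"z":0,"turn":0},
    {"x":3.65,"y":0,"z":0,"turn":0}
  ]
}}

```text
t: 5.42
tcp_pos: [0.5994, 0.2111, 0.1614]
tool_rot: [[0.508, 0.861, -0.003], [0.861, -0.508, -0.001], [-0.002, -0.002, -1.0]]
wrist_force: [1.3, -0.7, 0.1]
finger_gap: 0.055
finger_force: 63.7
```

Call:
{"op": "step_arm", "data": {
  "series": [
    {"x":0,"y":0,"z":2,"turn":0},
    {"x":0,"y":0,"z":2,"turn":0},
    {"x":0,"y":0,"z":1,"turn":0},
    {"x":0,"y":0,"z":0,"turn":0},
    {"x":0,"y":0,"z":0,"turn":0}
  ]
}}

```text
t: 5.83
tcp_pos: [0.5989, 0.2088, 0.1123]
tool_rot: [[0.509, 0.861, -0.002], [0.861, -0.509, -0.001], [-0.002, -0.002, -1.0]]
wrist_force: [0.5, -0.1, -1.0]
finger_gap: 0.055
finger_force: 63.7
```

Run:
```python
from go import *
from meas import masks
go(.6022,.2095)
s=np.array(sensors.get_state()["tcp_pos"])
im,d=optics.grab_frame("scene"); np.savez("s3.npz",im=im,d=d)
K,R,t=cam("scene"); u=K@(R@s+t); u=(u/u[2])[:2].astype(int); print(u)
cv2.imwrite("pics/s4.png",cv2.resize(im[u[1]-60:u[1]+90,u[0]-100:u[0]+100],None,fx=4,fy=4,interpolation=cv2.INTER_CUBIC))
P=cloud("scene",d); r=np.hypot(P[...,0]-s[0],P[...,1]-s[1]); h,sa,v=cv2.split(cv2.cvtColor(im,cv2.COLOR_BGR2HSV))
w=(d>0)&(r<.035)&(h>95)&(h<130)&(sa>110)&(P[...,2]>.07)
q=P[w]; print(len(q),np.percentile(q,[2,50,98],0).round(4))
```

```text
t 5.8333 tcp [0.5989 0.2088 0.1123] yaw_y -30.6 tilt [-0.002 -0.001 -1.   ] gap 0.055 F [ 0.5 -0.1 -1. ] j [18. 29. 91.  0. 60. 49.]
shift cm [ 0.22  0.25 -0.  ]
[353 306]
544 [[0.5747 0.184  0.1102]
 [0.5918 0.1994 0.1151]
 [0.6228 0.2311 0.1179]]
```

View pics/s4.png

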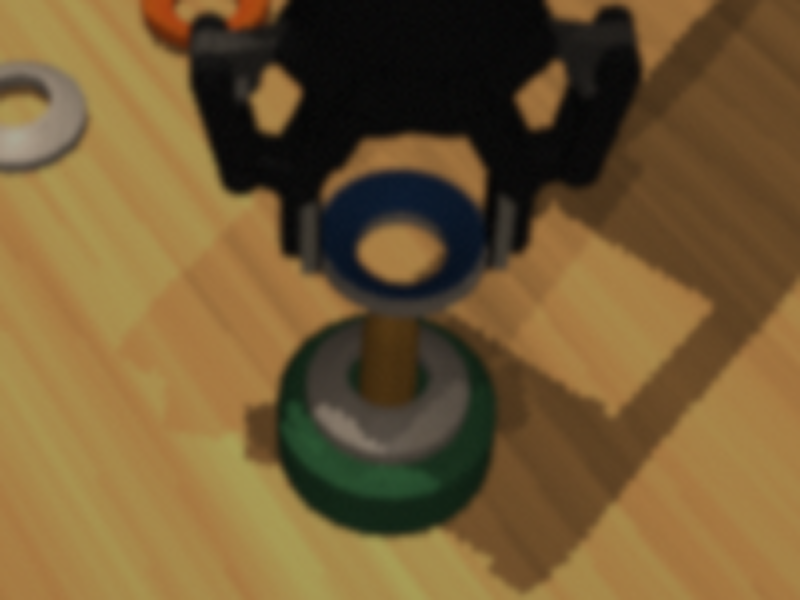

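Washer is held at crop (401,245) with its rim at z ≈ 0.118, so its underside is 8 mm below the TCP. The post shows at (390,360), about 3 mm to the left, which agrees with the computed +0.25 cm y and +0.2 cm x.

Call:
{"op": "step_arm", "data": {
  "series": [
    {"x":0.2,"y":0.25,"z":0,"turn":0},
    {"x":0,"y":0,"z":0,"turn":0},
    {"x":0,"y":0,"z":1,"turn":0},
    {"x":0,"y":0,"z":1,"turn":0},
    {"x":0,"y":0,"z":1,"turn":0},
    {"x":0,"y":0,"z":1,"turn":0},
    {"x":0,"y":0,"z":0,"turn":0}
  ]
}}

```text
t: 6.47
tcp_pos: [0.6008, 0.2092, 0.0701]
tool_rot: [[0.509, 0.861, -0.005], [0.861, -0.509, -0.002], [-0.004, -0.004, -1.0]]
wrist_force: [0.5, -0.8, -0.3]
finger_gap: 0.055
finger_force: 63.7
```

Call:
{"op": "step_arm", "data": {
  "series": [
    {"x":0,"y":0,"z":0.7,"turn":0},
    {"x":0,"y":0,"z":0.5,"turn":0},
    {"x":0,"y":0,"z":0.4,"turn":0},
    {"x":0,"y":0,"z":0.3,"turn":0},
    {"x":0,"y":0,"z":0,"turn":0},
    {"x":0,"y":0,"z":0,"turn":0}
  ]
}}

```text
t: 6.97
tcp_pos: [0.6029, 0.2099, 0.0544]
tool_rot: [[0.508, 0.861, 0.0], [0.861, -0.508, 0.0], [0.0, 0.0, -1.0]]
wrist_force: [0.0, 0.3, -1.6]
finger_gap: 0.0549
finger_force: 63.7
```

Call:
{"op": "step_arm", "data": {
  "series": [
    {"x":0,"y":0,"z":0.1,"turn":0},
    {"x":0,"y":0,"z":0.1,"turn":0},
    {"x":0,"y":0,"z":0,"turn":0}
  ]
}}

```text
t: 7.22
tcp_pos: [0.6031, 0.2099, 0.0536]
tool_rot: [[0.508, 0.861, 0.001], [0.861, -0.508, 0.0], [0.001, 0.001, -1.0]]
wrist_force: [-1.9, -0.5, 4.8]
finger_gap: 0.0549
finger_force: 64.2
```

Contact made (+6 N at z 0.0536). Releasing.

Call:
{"op": "step_arm", "data": {
  "series": [
    {"x":0,"y":0,"z":0,"turn":0},
    {"x":0,"y":0,"z":0,"turn":0},
    {"x":0,"y":0,"z":0,"turn":0},
    {"x":0,"y":0,"z":0,"turn":0},
    {"x":0,"y":0,"z":0,"turn":0},
    {"x":0,"y":0,"z":0,"turn":0}
  ],
  "fingers": 1
}}

```text
t: 7.72
tcp_pos: [0.6027, 0.2098, 0.0522]
tool_rot: [[0.509, 0.861, -0.0], [0.861, -0.509, 0.0], [-0.0, -0.0, -1.0]]
wrist_force: [-0.1, -0.5, -0.2]
finger_gap: 0.0854
finger_force: 0.0
```

Call:
{"op": "step_arm", "data": {
  "series": [
    {"x":0,"y":0,"z":-1,"turn":0},
    {"x":0,"y":0,"z":-2,"turn":0},
    {"x":0,"y":0,"z":-3,"turn":0},
    {"x":0,"y":0,"z":-3,"turn":0},
    {"x":0,"y":0,"z":-2,"turn":0},
    {"x":0,"y":0,"z":0,"turn":0}
  ]
}}

```text
t: 8.22
tcp_pos: [0.6055, 0.2107, 0.1686]
tool_rot: [[0.508, 0.861, 0.011], [0.861, -0.508, 0.004], [0.008, 0.007, -1.0]]
wrist_force: [1.2, 0.0, 0.1]
finger_gap: 0.0856
finger_force: 0.0
```

Run:
```python
from go import *
go(.646,-.004)
for n in("scene",):
    im,d=optics.grab_frame(n); P=cloud(n,d); r=np.hypot(P[...,0]-.6025,P[...,1]-.2095); h,sa,v=cv2.split(cv2.cvtColor(im,cv2.COLOR_BGR2HSV))
    w=(d>0)&(r<.045)&(h>95)&(h<130)&(sa>110)&(P[...,2]<.1)
    q=P[w]; print(len(q),np.percentile(q,[1,50,99],0).round(4))
    for k in range(0,360,45):
        a=np.degrees(np.arctan2(P[...,1]-.2095,P[...,0]-.6025))%360; m=w&(abs(a-k-22)<22)&(r>.02)
        print(k,m.sum(),np.percentile(P[m][:,2],90).round(4) if m.sum() else None)
    cv2.imwrite("pics/s5.png",cv2.resize(im[270:420,250:450],None,fx=4,fy=4))
```

```text
t 8.2167 tcp [0.6055 0.2107 0.1686] yaw_y -30.6 tilt [ 0.011  0.004 -1.   ] gap 0.0856 F [1.2 0.  0.1] j [18. 27. 87.  0. 66. 49.]
shift cm [-16.43  14.4   -0.03]
423 [[0.5784 0.1845 0.051 ]
 [0.6032 0.2084 0.0565]
 [0.6281 0.2328 0.0597]]
0 35 0.0592
45 29 0.0589
90 31 0.0591
135 40 0.0587
180 44 0.0583
225 24 0.0585
270 57 0.0581
315 45 0.059
```

View pics/s5.png

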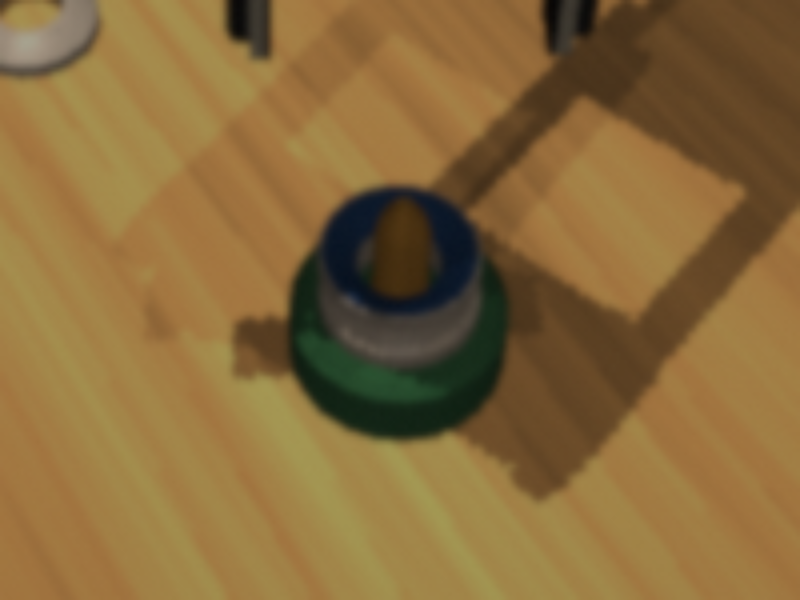

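The blue washer lies level on the arbor at crop (400,250). Its rim is at z ≈ 0.0585 all round and its centre at (0.603,0.209). Now the steel washer.

Call:
{"op": "step_arm", "data": {
  "series": [
    {"x":-2.74,"y":2.4,"z":0,"turn":0},
    {"x":-2.74,"y":2.4,"z":0,"turn":0},
    {"x":-2.74,"y":2.4,"z":0,"turn":0},
    {"x":-2.74,"y":2.4,"z":0,"turn":0},
    {"x":-2.74,"y":2.4,"z":0,"turn":0},
    {"x":-2.74,"y":2.4,"z":0,"turn":0},
    {"x":0,"y":0,"z":0,"turn":0}
  ]
}}

```text
t: 8.85
tcp_pos: [0.6433, -0.0113, 0.1609]
tool_rot: [[0.513, 0.858, -0.002], [0.858, -0.513, -0.003], [-0.003, 0.0, -1.0]]
wrist_force: [-0.3, 0.2, 0.6]
finger_gap: 0.0856
finger_force: 0.0
```

Call:
{"op": "step_arm", "data": {
  "series": [
    {"x":0,"y":0,"z":3,"turn":0},
    {"x":0,"y":0,"z":3,"turn":0},
    {"x":0,"y":0,"z":3,"turn":0},
    {"x":0,"y":0,"z":2,"turn":0},
    {"x":0,"y":0,"z":0,"turn":0},
    {"x":0,"y":0,"z":0,"turn":0}
  ]
}}

```text
t: 9.35
tcp_pos: [0.6419, -0.0047, 0.0507]
tool_rot: [[0.508, 0.861, -0.004], [0.861, -0.508, 0.0], [-0.002, -0.004, -1.0]]
wrist_force: [-0.2, -0.5, 0.3]
finger_gap: 0.0853
finger_force: 0.0
```

Run:
```python
from go import *
go(.646,-.004)
```

```text
t 9.35 tcp [ 0.6419 -0.0047  0.0507] yaw_y -30.6 tilt [-0.004  0.    -1.   ] gap 0.0853 F [-0.2 -0.5  0.3] j [-1. 34. 94.  0. 53. 29.]
shift cm [ 0.26  0.32 -0.  ]
```

Call:
{"op": "step_arm", "data": {
  "series": [
    {"x":0.15,"y":0.15,"z":1.5,"turn":0},
    {"x":0,"y":0,"z":1.2,"turn":0},
    {"x":0,"y":0,"z":0.8,"turn":0},
    {"x":0,"y":0,"z":0.4,"turn":0},
    {"x":0,"y":0,"z":0.2,"turn":0},
    {"x":0,"y":0,"z":0,"turn":0},
    {"x":0,"y":0,"z":0,"turn":0},
    {"x":0,"y":0,"z":0,"turn":0}
  ]
}}

```text
t: 10.02
tcp_pos: [0.6456, -0.0045, 0.012]
tool_rot: [[0.509, 0.861, 0.001], [0.861, -0.509, 0.0], [0.001, 0.001, -1.0]]
wrist_force: [0.4, -0.1, 0.7]
finger_gap: 0.0853
finger_force: 0.0
```

Call:
{"op": "step_arm", "data": {
  "series": [
    {"x":0,"y":0,"z":0.2,"turn":0},
    {"x":0,"y":0,"z":0,"turn":0},
    {"x":0,"y":0,"z":0,"turn":0}
  ]
}}

```text
t: 10.27
tcp_pos: [0.6452, -0.0044, 0.0094]
tool_rot: [[0.508, 0.861, 0.0], [0.861, -0.508, 0.0], [0.0, 0.0, -1.0]]
wrist_force: [0.8, -0.0, -0.2]
finger_gap: 0.0852
finger_force: 0.0
```

Call:
{"op": "step_arm", "data": {
  "series": [
    {"x":0,"y":0,"z":0,"turn":0},
    {"x":0,"y":0,"z":0,"turn":0},
    {"x":0,"y":0,"z":0,"turn":0},
    {"x":0,"y":0,"z":0,"turn":0},
    {"x":0,"y":0,"z":0,"turn":0},
    {"x":0,"y":0,"z":0,"turn":0}
  ],
  "fingers": 0
}}

```text
t: 10.77
tcp_pos: [0.6452, -0.0044, 0.0106]
tool_rot: [[0.509, 0.861, 0.0], [0.861, -0.509, 0.0], [0.0, 0.0, -1.0]]
wrist_force: [-1.7, 0.3, 7.6]
finger_gap: 0.053
finger_force: 61.3
```

Call:
{"op": "step_arm", "data": {
  "series": [
    {"x":0,"y":0,"z":-0.4,"turn":0},
    {"x":0,"y":0,"z":-0.6,"turn":0},
    {"x":0,"y":0,"z":-1,"turn":0},
    {"x":0,"y":0,"z":-2,"turn":0},
    {"x":0,"y":0,"z":-2,"turn":0},
    {"x":0,"y":0,"z":-1,"turn":0},
    {"x":0,"y":0,"z":0,"turn":0},
    {"x":0,"y":0,"z":0,"turn":0}
  ]
}}

```text
t: 11.43
tcp_pos: [0.6453, -0.0045, 0.0798]
tool_rot: [[0.508, 0.861, 0.001], [0.861, -0.508, 0.0], [0.001, 0.001, -1.0]]
wrist_force: [-0.1, -0.1, -1.8]
finger_gap: 0.0526
finger_force: 63.0
```

Run:
```python
from go import *
go(.6025,.2095)
s=np.array(sensors.get_state()["tcp_pos"])
im,d=optics.grab_frame("scene")
K,R,t=cam("scene"); u=K@(R@s+t); u=(u/u[2])[:2].astype(int); print(u)
cv2.imwrite("pics/s6.png",cv2.resize(im[u[1]-60:u[1]+60,u[0]-80:u[0]+80],None,fx=5,fy=5,interpolation=cv2.INTER_CUBIC))
P=cloud("scene",d); r=np.hypot(P[...,0]-s[0],P[...,1]-s[1]); h,sa,v=cv2.split(cv2.cvtColor(im,cv2.COLOR_BGR2HSV))
w=(d>0)&(r<.0215)&(r>.015)&(abs(P[...,2]-s[2])<.012)
q=P[w]; c,*_=np.linalg.lstsq(np.c_[q[:,:2]-s[:2],np.ones(len(q))],q[:,2],rcond=None); print(len(q),np.percentile(q,[2,50,98],0).round(4),"plane",c.round(3))
```

```text
t 11.4333 tcp [ 0.6453 -0.0045  0.0798] yaw_y -30.6 tilt [ 0.001  0.    -1.   ] gap 0.0526 F [-0.1 -0.1 -1.8] j [-1. 32. 92.  0. 56. 29.]
shift cm [ 16.25 -14.57  -0.  ]
[252 242]
211 [[ 0.6259 -0.0233  0.077 ]
 [ 0.646  -0.0022  0.0823]
 [ 0.6655  0.0159  0.0843]] plane [0.014 0.019 0.082]
```

View pics/s6.png

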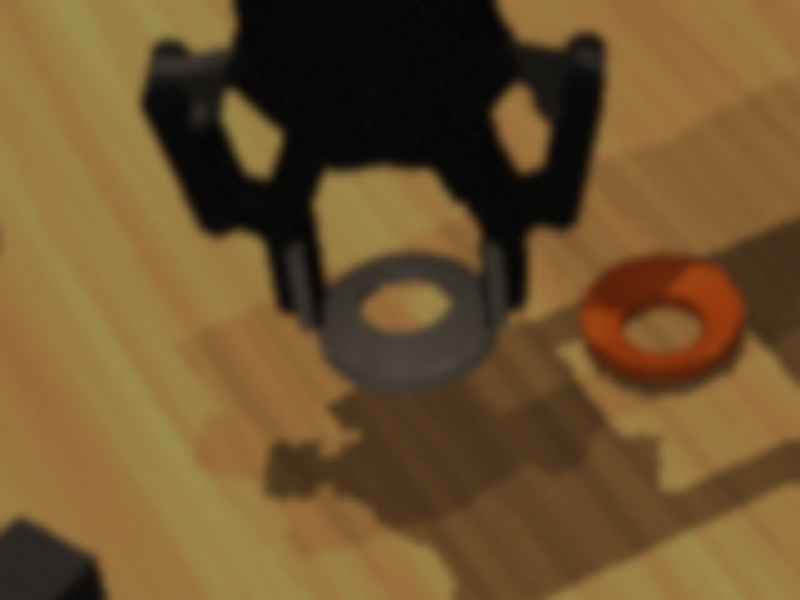

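The steel washer is held dome up and close to level at (408,320), with its underside about 10.5 mm below the TCP. Raising, then moving over the arbor.

Call:
{"op": "step_arm", "data": {
  "series": [
    {"x":0,"y":0,"z":-2,"turn":0},
    {"x":0,"y":0,"z":-2.5,"turn":0},
    {"x":0,"y":0,"z":-2,"turn":0},
    {"x":0,"y":0,"z":-0.5,"turn":0},
    {"x":0,"y":0,"z":0,"turn":0}
  ]
}}

```text
t: 11.9
tcp_pos: [0.6456, -0.0045, 0.1497]
tool_rot: [[0.508, 0.861, 0.002], [0.861, -0.508, 0.0], [0.001, 0.001, -1.0]]
wrist_force: [-0.5, 0.4, -2.4]
finger_gap: 0.0527
finger_force: 63.3
```

Call:
{"op": "step_arm", "data": {
  "series": [
    {"x":2.03,"y":-1.82,"z":0,"turn":0},
    {"x":2.03,"y":-1.82,"z":0,"turn":0},
    {"x":2.03,"y":-1.82,"z":0,"turn":0},
    {"x":2.03,"y":-1.82,"z":0,"turn":0},
    {"x":2.03,"y":-1.82,"z":0,"turn":0},
    {"x":2.03,"y":-1.82,"z":0,"turn":0},
    {"x":2.03,"y":-1.82,"z":0,"turn":0},
    {"x":2.03,"y":-1.82,"z":0,"turn":0}
  ]
}}

```text
t: 12.57
tcp_pos: [0.6007, 0.2102, 0.1465]
tool_rot: [[0.509, 0.861, -0.005], [0.861, -0.509, -0.001], [-0.004, -0.003, -1.0]]
wrist_force: [0.5, 0.1, -1.1]
finger_gap: 0.0527
finger_force: 63.3
```

Call:
{"op": "step_arm", "data": {
  "series": [
    {"x":0,"y":0,"z":0,"turn":0},
    {"x":0,"y":0,"z":1.5,"turn":0},
    {"x":0,"y":0,"z":1.5,"turn":0},
    {"x":0,"y":0,"z":0,"turn":0},
    {"x":0,"y":0,"z":0,"turn":0},
    {"x":0,"y":0,"z":0,"turn":0}
  ]
}}

```text
t: 13.07
tcp_pos: [0.6024, 0.209, 0.1188]
tool_rot: [[0.509, 0.861, -0.001], [0.861, -0.509, -0.0], [-0.001, -0.001, -1.0]]
wrist_force: [-0.1, -0.2, -0.3]
finger_gap: 0.0528
finger_force: 63.3
```

Run:
```python
from go import *
go(.6025,.2095)
s=np.array(sensors.get_state()["tcp_pos"])
im,d=optics.grab_frame("scene")
K,R,t=cam("scene"); u=K@(R@s+t); u=(u/u[2])[:2].astype(int); print(u)
cv2.imwrite("pics/s7.png",cv2.resize(im[u[1]-60:u[1]+90,u[0]-100:u[0]+100],None,fx=4,fy=4,interpolation=cv2.INTER_CUBIC))
P=cloud("scene",d); r=np.hypot(P[...,0]-s[0],P[...,1]-s[1])
w=(d>0)&(r<.0215)&(r>.015)&(abs(P[...,2]-s[2])<.012)
q=P[w]; print(len(q),np.percentile(q,[2,50,98],0).round(4))
```

```text
t 13.0667 tcp [0.6024 0.209  0.1188] yaw_y -30.6 tilt [-0.001 -0.    -1.   ] gap 0.0528 F [-0.1 -0.2 -0.3] j [18. 29. 91. -0. 60. 49.]
shift cm [ 0.05 -0.02 -0.  ]
[351 304]
340 [[0.583  0.1899 0.1149]
 [0.6034 0.2101 0.1213]
 [0.6225 0.2293 0.1234]]
```

View pics/s7.png

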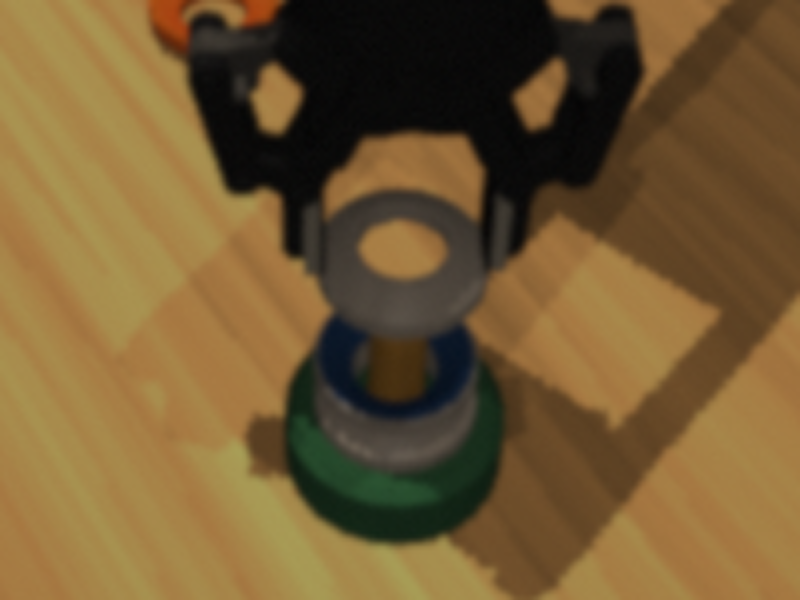

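The steel washer at (401,260) is aligned with the post at (398,370). Descending.

Call:
{"op": "step_arm", "data": {
  "series": [
    {"x":0,"y":0.05,"z":1,"turn":0},
    {"x":0,"y":0,"z":1,"turn":0},
    {"x":0,"y":0,"z":1,"turn":0},
    {"x":0,"y":0,"z":0.8,"turn":0},
    {"x":0,"y":0,"z":0.5,"turn":0},
    {"x":0,"y":0,"z":0.3,"turn":0},
    {"x":0,"y":0,"z":0,"turn":0},
    {"x":0,"y":0,"z":0,"turn":0}
  ]
}}

```text
t: 13.78
tcp_pos: [0.603, 0.2092, 0.0733]
tool_rot: [[0.508, 0.861, 0.0], [0.861, -0.508, 0.0], [0.0, 0.0, -1.0]]
wrist_force: [0.6, -0.9, -1.7]
finger_gap: 0.0525
finger_force: 63.3
```

Call:
{"op": "step_arm", "data": {
  "series": [
    {"x":0,"y":0,"z":0.1,"turn":0},
    {"x":0,"y":0,"z":0.1,"turn":0},
    {"x":0,"y":0,"z":0,"turn":0}
  ]
}}

```text
t: 14.03
tcp_pos: [0.6029, 0.2092, 0.0715]
tool_rot: [[0.508, 0.861, 0.0], [0.861, -0.508, 0.0], [0.0, 0.0, -1.0]]
wrist_force: [-0.0, 0.2, -0.6]
finger_gap: 0.0524
finger_force: 63.3
```

Call:
{"op": "step_arm", "data": {
  "series": [
    {"x":0,"y":0,"z":0.1,"turn":0},
    {"x":0,"y":0,"z":0.1,"turn":0},
    {"x":0,"y":0,"z":0,"turn":0}
  ]
}}

```text
t: 14.28
tcp_pos: [0.6027, 0.2091, 0.0692]
tool_rot: [[0.508, 0.861, -0.0], [0.861, -0.508, 0.0], [-0.0, -0.0, -1.0]]
wrist_force: [0.2, -0.6, -2.5]
finger_gap: 0.0526
finger_force: 63.3
```

Call:
{"op": "step_arm", "data": {
  "series": [
    {"x":0,"y":0,"z":0.1,"turn":0},
    {"x":0,"y":0,"z":0.05,"turn":0},
    {"x":0,"y":0,"z":0,"turn":0}
  ]
}}

```text
t: 14.53
tcp_pos: [0.6029, 0.2092, 0.0687]
tool_rot: [[0.509, 0.861, 0.0], [0.861, -0.509, 0.0], [0.0, 0.0, -1.0]]
wrist_force: [-2.7, -1.2, 4.4]
finger_gap: 0.0524
finger_force: 64.8
```

Contact at the expected height. Releasing and retreating.

Call:
{"op": "step_arm", "data": {
  "series": [
    {"x":0,"y":0,"z":0,"turn":0},
    {"x":0,"y":0,"z":0,"turn":0},
    {"x":0,"y":0,"z":0,"turn":0},
    {"x":0,"y":0,"z":0,"turn":0},
    {"x":0,"y":0,"z":0,"turn":0},
    {"x":0,"y":0,"z":0,"turn":0}
  ],
  "fingers": 1
}}

```text
t: 15.03
tcp_pos: [0.6028, 0.2091, 0.0677]
tool_rot: [[0.509, 0.861, -0.0], [0.861, -0.509, 0.0], [0.0, -0.0, -1.0]]
wrist_force: [-0.6, 0.6, 0.5]
finger_gap: 0.0854
finger_force: 0.0
```

Call:
{"op": "step_arm", "data": {
  "series": [
    {"x":0,"y":0,"z":-1,"turn":0},
    {"x":0,"y":0,"z":-2,"turn":0},
    {"x":0,"y":0,"z":-3,"turn":0},
    {"x":0,"y":0,"z":-3,"turn":0},
    {"x":0,"y":0,"z":-2,"turn":0},
    {"x":0,"y":0,"z":0,"turn":0},
    {"x":0,"y":0,"z":0,"turn":0},
    {"x":0,"y":0,"z":0,"turn":0}
  ]
}}

```text
t: 15.7
tcp_pos: [0.6022, 0.2089, 0.1773]
tool_rot: [[0.508, 0.861, -0.001], [0.861, -0.508, -0.0], [-0.001, -0.001, -1.0]]
wrist_force: [-0.5, -0.2, -0.3]
finger_gap: 0.0856
finger_force: 0.0
```

Run:
```python
from go import *
im,d=optics.grab_frame("scene"); P=cloud("scene",d); x,y,z=P[...,0]-.6025,P[...,1]-.2095,P[...,2]; r=np.hypot(x,y)
a=np.degrees(np.arctan2(y,x))%360
for k in range(0,360,60):
    m=(d>0)&(r<.0205)&(r>.014)&(z<.1)&(z>.03)&(abs(a-k-30)<30); print(k,m.sum(),np.percentile(z[m],[50,85]).round(4) if m.sum() else None)
m=(d>0)&(r<.04)&(z>.06)&(z<.076); print(((np.percentile(P[m],1,0)+np.percentile(P[m],99,0))/2).round(4))
cv2.imwrite("pics/s8.png",cv2.resize(im[270:420,250:450],None,fx=4,fy=4))
```

```text
0 41 [0.0713 0.0723]
60 51 [0.0714 0.0725]
120 56 [0.0714 0.0723]
180 61 [0.0712 0.0725]
240 89 [0.0691 0.0719]
300 42 [0.0712 0.0728]
[0.6048 0.2105 0.0675]
```

View pics/s8.png

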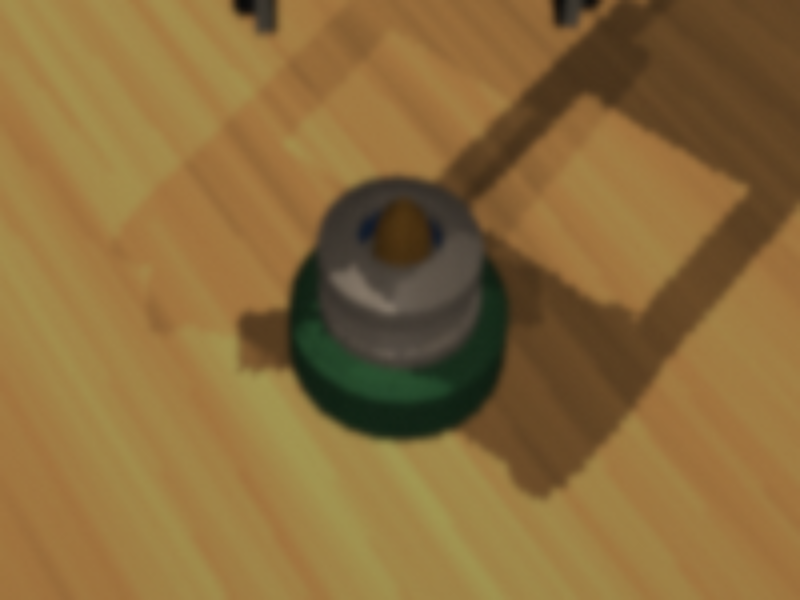

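The stack at (400,260) is level and centred, with its flat top at z ≈ 0.072 all round, as expected. Handing in.

```bash
python3 -c "
from plant import bot
print(bot.hand_in())"
```

```text
the job is handed in; nothing more can be done
None
```

Both washers are on the arbor, the hollow-up one below and the dome-up one on top; the last depth check showed the stack level and centred. The brass ring was left alone, and the job is handed in, though it returned no verdict.

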